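# Index a mitre jig's saw guide by one hole

### The arm

A 6-joint arm with a two-finger parallel gripper is mounted at the origin on the work surface. World frame = base frame: x ahead of the robot, y to its left, z up, the work surface at z = 0. Lengths are in m, angles in rad, forces in N, time in s.
With the tool pointing down it reaches from about 0.35 to 0.975 m from the base axis. Payload 17.4 kg.
Tool frame: the origin (TCP) lies on the centre line of the jaws, within the pads' length; the fingertips stand 11 mm ahead of it and the grasp point (between the pads) lies 8 mm behind it (arm.tip_reach is the distance from the TCP to the fingertips, in m); z points along the fingers, y is the line along which they close (so a half turn about z gives the same grasp; the last joint's range is limited). The gripper opens to 85 mm and grips with 20 to 120 N. Pads are 22 mm wide; open, the fingers measure 114 mm over their backs; the gripper's body (76 mm by 85 mm) begins 54 mm behind the grasp point. The pads swing forward as they close: fully open they stand 13 mm farther back than shut.
Start: joints at [-1.315, 0.116, 1.442, -0, 1.584, -0.038], TCP at [0.195, -0.646, 0.242] pointing down, gripper open.
Joint ranges: [-2.83, 2.83], [-0.83, 2.19], [0.07, 2.5], [-1.14, 4.28], [0.01, 3], [-2.97, 2.97]. Speed limits (rad/s): [1.89, 1.89, 2.22, 3.14, 3.14, 3.14].

### API

Orientations are given as a unit quaternion [w, x, y, z].
In Python, from bench import arm gives the robot as it stands.
- The arm moves only by the tool send_rows, never from a script. Its argument "rows" is one flat list of numbers, 7 for each row, row after row: the finger opening in m, from 0 to 0.0854, then the shift along the world's x, y, z in m, then the turn, a rotation vector about the world's x, y, z in rad. In form: [jaw, dx, dy, dz, rx, ry, rz, jaw, dx, dy, dz, rx, ry, rz, ...]. A call has exactly 5 rows; each row shifts and turns the commanded pose from where the row before left it; what a row does not reach is not made up. A row lasts 1/8 s, in which the tool goes at most 62.5 mm and 10.7 degrees, less where a joint would pass 70% of its speed; a pose out of reach is approached as far as the arm can. A call with a gripper value outside its range is refused whole. The fingers move at their own pace and stop on an object; "squeeze" is the grip in N (left out, the last holds). Time passes only in rows, so rows that do not move let the fingers close, or fill a call up. It gives the time, the measured TCP pose, the force, the opening and the grip force at its end, in the units of the state.
- arm.observe(): the state, without advancing time (a new reading comes with each control period).
- arm.get_image(name): name is "scene" or "top"; returns the picture (420x560x3 uint8, red, green, blue); there is no depth.
- arm.camera_params(name): a dict with "fx", "fy", "cx", "cy" (pixels), "R" (3x3) and "t" (3): a world point X has camera coordinates R X + t. Camera axes: x right, y down, z forward; pixel columns grow to the right and rows downward; lengths in m; the calibration is good to about 2 mm. A picture is of the moment at which its call begins. camera_params takes no time and is no camera call.
- arm.sign_off(): hands the job in; it is judged then, once.
The state is a dict: "t": time; "qpos": joint angles; "dq": joint speeds; "effort": joint torques, N m; "tool_pos": TCP position; "ee_rot": TCP orientation; "force": force on the tool from outside, world axes, zero at the start; "torque": the same for the moment, N m; "grip_width": opening from 0.0 (shut) to 1.0 (fully open); "finger_force": force on a finger pad.
Only numpy, scipy, OpenCV 4.12 (cv2) and the standard library are available. Lean on these libraries where they do the work, as an engineer would, in place of code of your own. Each camera call takes 0.05 s, during which the arm holds its last target. There are 200 camera calls.

### The job

The saw guide of the mitre jig is pinned in its middle hole. Hook a fingertip through the pull ring, lift the spring pin out of its hole, swing the guide arm just one hole to the left as seen from the robot, and let the pin spring fully down into that hole. Be gentle with the ring - hook it rather than squeeze or yank it - and leave everything else on the bench where it stands: pick nothing up.

Things in the scene. Friction and masses are not known exactly. Their poses are not given: they have to be found in the camera images.
- jig: Mitre jig fixed to the bench: grey laminated bed board 270 x 420 x 18 mm, wooden fence along its far edge, a swinging saw-guide arm. Origin: on the bench surface under the arm's pivot; x points away from the robot to the fence, y to the left seen from the robot, z up (the jig stands turned up to 0.3 rad either way).
- middle_hole (a point): Middle one of five holes in a steel index plate on the jig, at the plate's top (30 mm above the bench), 170 mm from the pivot, on the robot's side. The pin starts in it. Holes are 12.4 mm across, 12 mm deep, on an arc of 170 mm radius about the pivot, 15 degrees (44 mm) apart. Axes as jig.
- next_hole (a point): The next hole to the left seen from the robot, at the plate's top: where the pin must go. One more hole lies beyond it. Axes as jig.
- guide_arm (a joint): Angle of the guide arm about its upright pivot, rad: 0 at the middle hole (its start), growing as the ring end swings to the robot's left (clockwise from above); 0.262 at the next hole, 0.524 at the one after; range -0.56 to 0.56. It turns lightly (about 1 N sideways at the ring) and stays where left, but is locked while the pin is in a hole.
- guide_pivot (a point): Pivot of the guide arm, on top of the bar, 48 mm above the bench. The arm is an aluminium bar 36 mm wide that points from here towards the robot and ends 196 mm out; the ring end is the free end. Black saw-guide posts stand on it 30 and 85 mm from the pivot, 110 mm high above the bench. Axes turn with the arm: x from the ring end towards the pivot, z up.
- index_pin (a joint): Lift of the spring index pin, m: 0 fully down in a hole, 0.010 just clear of the plate, 0.024 at its upper stop. 10 mm thick, round tip, upright in the arm 170 mm from the pivot. Its spring pushes down with 4.5 N seated, 8 N at the stop. Let down between holes it rides on the plate and drops in when the arm brings it over a hole.
- ring_centre (a point): Centre of the steel pull ring fixed on the pin's top, inner diameter 52 mm, of 6 mm bar; 96.5 mm above the bench when seated, 149.5 mm from the pivot. Rigid, its plane leans 45 degrees: lower edge on the pin, upper edge nearer the pivot, so a finger pointing 45 degrees down and towards the pivot goes straight through. Arm top 48 mm below. Axes as guide_pivot (not tilted).
- stock: Loose batten of pale wood 32 x 110 x 22 mm lying on the bed by the fence, left; origin under its middle. Leave it alone.
- offcut: Loose wooden offcut 50 x 60 x 20 mm lying on the right of the bed; origin under its middle. Leave it alone.
- pencil: Loose flat carpenter's pencil 115 mm long lying on the left of the bed; origin under its middle. Leave it alone.
- try_square: Loose try square on the bench in front of the jig, right: wooden stock 20 x 110 x 18 mm, steel blade 130 mm; origin under the middle of the stock. Leave it alone.
- tape: Loose grey tape measure 65 x 40 x 62 mm on the bench right of the jig; origin under its middle. Leave it alone.
- plane: Loose block plane 150 x 48 mm, 50 mm high, on the bench in front of the jig, left; origin under its middle. Leave it alone.
- glue: Loose white glue bottle, 60 mm across and 160 mm high, standing on the bench left of the jig; origin under its middle. Leave it alone.
- mallet: Loose wooden mallet lying on the bench left of the jig, head 55 x 110 x 75 mm, 250 mm long; origin on the bench, under the handle about 100 mm from the head's middle. Leave it alone.

How it is judged:
By the outcome, as a careful person would: the job done as asked, in the order asked, and still so for the second after the job is handed in, with the robot touching nothing.
It also fails if it takes over 48 s, if anything falls off the work surface, if the arm or the gripper's body presses on something with over 40 N, if the wrist force passes 120 N, or if a joint passes its speed limit or range.

## Working session

There is one attempt and no reset: what is moved stays moved. The work goes in short steps, Python scripts to look and compute and a tool call to move; the robot and the scene stay as the last step left them, time stands still between calls to the robot, and variables do not carry over. Pictures are saved under pics/ and viewed, at most 10 in all, crops included, and the job is handed in when it is done.

Besides the shell and the picture viewer there is one more tool, called after "Call:" in YAML: its name, and indented under it one key for each argument. send_rows: Moves the arm, as the interface text tells. Its arguments: {"type":"object","properties":{"rows":{"type":"array"},"squeeze":{"type":"number"}},"required":["rows"]}

```bash
mkdir -p pics; python3 - <<'E'
from bench import arm
import cv2,numpy as np
for n in("scene","top"):
    cv2.imwrite(f"pics/{n}0.png",arm.get_image(n)[:,:,::-1])
    p=arm.camera_params(n);print(n,p["fx"],p["cx"],p["cy"],(-np.array(p["R"]).T@p["t"]).round(3),np.array(p["R"]).round(3).tolist())
o=arm.observe();print(o["tool_pos"],o["ee_rot"],o["t"],o["force"],o["grip_width"],arm.tip_reach)
E
```

```text
scene 438.2442342957185 279.18064641030736 205.4181515143458 [1.121 0.641 0.606] [[-0.731, 0.683, -0.005], [0.383, 0.403, -0.832], [-0.566, -0.61, -0.555]]
top 459.2594079106139 282.0213752799294 213.27057897973359 [0.446 0.043 1.231] [[-0.02, -0.999, -0.03], [-0.994, 0.023, -0.11], [0.111, 0.028, -0.993]]
[ 0.19543422 -0.64593084  0.24163738] [-5.22302713e-04  9.89230727e-01  1.46363570e-01 -4.32622841e-05] 0.1 [ 0.23721642 -0.82060628  0.10610397] 1.0027319223621847 0.011
```

View pics/scene0.png

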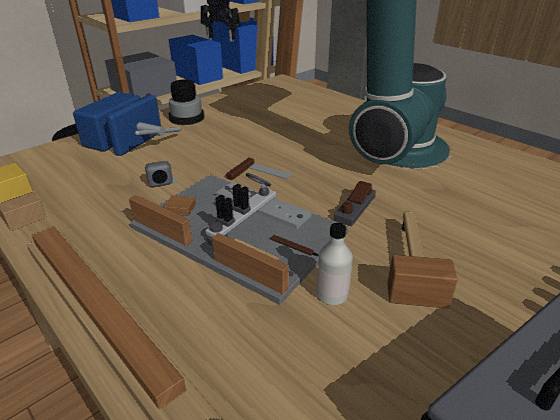

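View pics/top0.png

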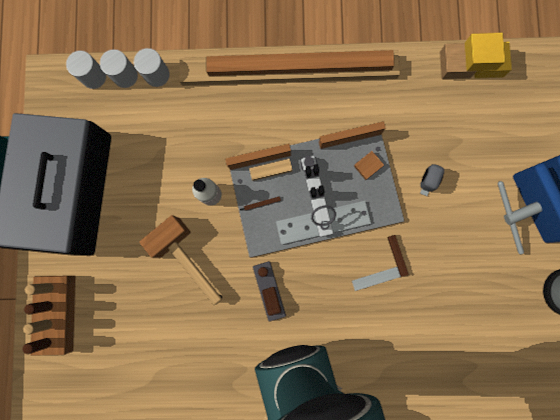

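The top view shows the jig near (318,190), with the ring at about (323,216) and the bar running up to about (308,160). The plate is on the robot's side, with holes to the left at about (283,228) and (305,225). I'll zoom in on both views.

```bash
python3 - <<'E'
import cv2,numpy as np
a=cv2.imread("pics/top0.png")[145:250,260:400]; b=cv2.imread("pics/scene0.png")[160:245,190:320]
a=cv2.resize(a,None,fx=4,fy=4,interpolation=cv2.INTER_CUBIC);b=cv2.resize(b,None,fx=4,fy=4,interpolation=cv2.INTER_CUBIC)
cv2.imwrite("pics/za.png",a);cv2.imwrite("pics/zb.png",b)
E
```

```text
(no output)
```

View pics/za.png

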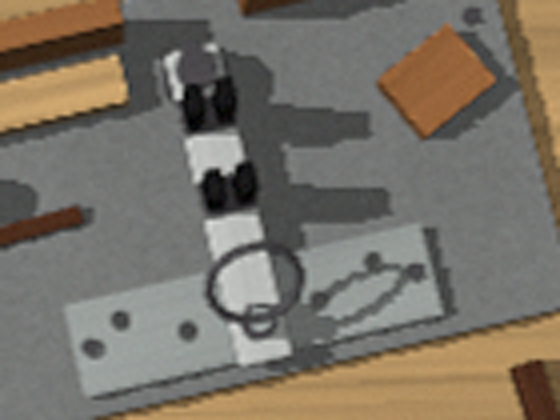

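View pics/zb.png

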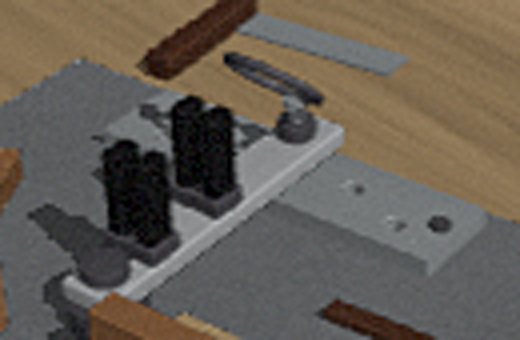

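The top crop shows the ring centre at about (255,283) in the crop, which is pixel (323.8,215.8). The pin boss is at about (260,320), the next hole at (188,330), and the hole beyond it at (120,320). The mark at (93,348) is off the arc, so it's a screw. In the scene crop the ring centre is at about (272,78), which is pixel (258,179.5).

```bash
cat >h.py <<'E'
from bench import arm
import numpy as np
def ray(n,u,v):
    p=arm.camera_params(n);R=np.array(p["R"]);c=-R.T@p["t"]
    d=R.T@[(u-p["cx"])/p["fx"],(v-p["cy"])/p["fy"],1];return c,d/np.linalg.norm(d)
def plane(n,u,v,z):
    c,d=ray(n,u,v);return c+d*(z-c[2])/d[2]
def tri(a,b):
    c1,d1=ray("top",*a);c2,d2=ray("scene",*b)
    s=np.linalg.lstsq(np.c_[d1,-d2],c2-c1,rcond=None)[0];p,q=c1+s[0]*d1,c2+s[1]*d2
    return (p+q)/2,np.linalg.norm(p-q)
E
python3 - <<'E'
from h import *
T=lambda x,y:(260+x/4-.4,145+y/4-.4); S=lambda x,y:(190+x/4-.4,160+y/4-.4)
print("ring tri",tri(T(255,283),S(272,78)))
r=plane("top",*T(255,283),.0965);print("ring top",r,"scene",plane("scene",*S(272,78),.0965))
h=[plane("top",*T(*p),.03) for p in[(120,320),(188,330),(320,298),(373,262)]]
H=np.array(h)[:,:2]
for p in h:print(p)
# circle centre
A=np.c_[2*H,np.ones(4)];s=np.linalg.lstsq(A,(H**2).sum(1),rcond=None)[0];print("circ",s[:2],np.sqrt(s[2]+s[:2]@s[:2]))
# similarity fit of known arc
a=np.radians([30,15,-15,-30]);M=np.c_[-.17*np.cos(a),.17*np.sin(a)]
z=M@[1,1j];w=H@[1,1j];k=np.vdot(z-z.mean(),w-w.mean());yaw=np.angle(k);o=w.mean()-np.exp(1j*yaw)*z.mean()
print("yaw",yaw,"scale",abs(k)/np.vdot(z-z.mean(),z-z.mean()).real,"pivot",o,"ring pred",o-np.exp(1j*yaw)*.1495,"pin",o-np.exp(1j*yaw)*.17,"next",o+np.exp(1j*yaw)*.17*np.exp(1j*(np.pi-.262)))
print("res mm",abs(o+np.exp(1j*yaw)*z-w)*1e3)
print("pivot top",plane("top",*T(197,68),.055))
E
```

```text
ring tri (array([ 0.56573527, -0.02802711,  0.09865093]), np.float64(0.0025144264504483134))
ring top [ 0.56504075 -0.0272911   0.0965    ] scene [ 0.56412521 -0.03192515  0.0965    ]
[0.54965116 0.05763083 0.03      ]
[0.54207823 0.01325478 0.03      ]
[ 0.56114933 -0.07358996  0.03      ]
[ 0.58405562 -0.1090098   0.03      ]
circ [0.72162132 0.00645701] 0.179506340713562
yaw 0.20742399859295457 scale 1.0018119878567855 pivot (0.7116116171908723+0.0041395544633380035j) ring pred (0.5653162002029182-0.026648445931631085j) pin (0.5452556246293191-0.030870211872078356j) next (0.5418647302499164+0.013412869612428838j)
res mm [0.74163775 0.24852442 1.44525851 1.05161212]
pivot top [0.71103477 0.0036067  0.055     ]
```

```bash
cat >>h.py <<'E'
from scipy.spatial.transform import Rotation as Ro
def target(yaw):
    c,s=np.cos(yaw),np.sin(yaw);z=np.array([c,s,-1])/2**.5;y=np.array([s,-c,0]);return Ro.from_matrix(np.c_[np.cross(y,z),y,z])
ring=np.array([.5652,-.027,.0965])
def status(yaw=.207,ring=ring):
    o=arm.observe();q=o["ee_rot"];R=Ro.from_quat([*q[1:],q[0]]);T=target(yaw)
    print("t",o["t"],"pos",o["tool_pos"].round(4),"z",R.as_matrix()[:,2].round(3),"F",np.round(o["force"],1),"grip",round(o["grip_width"],3))
    print("rotvec to go",(T*R.inv()).as_rotvec().round(4),"ring in tool frame mm",(T.inv().apply(ring-o["tool_pos"])*1e3).round(1),"q",np.round(o["qpos"],2))
E
python3 -c "
from h import *
status();print('pre',ring-.1*target(.207).as_matrix()[:,2])"
```

```text
t 0.1 pos [ 0.1954 -0.6459  0.2416] z [-0.     0.001 -1.   ] F [ 0.2 -0.8  0.1] grip 1.003
rotvec to go [ 0.1937 -0.7613 -0.0827] ring in tool frame mm [ 243.2 -529.7  448.5] q [-1.31  0.12  1.44  0.    1.58 -0.04]
pre [ 0.49599886 -0.0415328   0.16721068]
```

Call:
send_rows:
  rows: [0,0.02,0.0403,0,0.0129,-0.0508,-0.0055,0,0.02,0.0403,0,0.0129,-0.0508,-0.0055,0,0.02,0.0403,0,0.0129,-0.0508,-0.0055,0,0.02,0.0403,0,0.0129,-0.0508,-0.0055,0,0.02,0.0403,0,0.0129,-0.0508,-0.0055]
  squeeze: 20

```text
t: 0.72
tool_pos: [0.2959, -0.4432, 0.242]
ee_rot: [-0.014, 0.983, 0.131, 0.131]
force: [0.5, 0.0, 0.4]
grip_width: 0.002
finger_force: 0.0
```

Call:
send_rows:
  rows: [0,0.02,0.0403,0,0.0129,-0.0508,-0.0055,0,0.02,0.0403,0,0.0129,-0.0508,-0.0055,0,0.02,0.0403,0,0.0129,-0.0508,-0.0055,0,0.02,0.0403,0,0.0129,-0.0508,-0.0055,0,0.02,0.0403,0,0.0129,-0.0508,-0.0055]

```text
t: 1.35
tool_pos: [0.3958, -0.2418, 0.2421]
ee_rot: [-0.027, 0.959, 0.114, 0.258]
force: [1.2, -0.0, 0.3]
grip_width: -0.0
finger_force: 0.0
```

Call:
send_rows:
  rows: [0,0.02,0.0403,0,0.0129,-0.0508,-0.0055,0,0.02,0.0403,0,0.0129,-0.0508,-0.0055,0,0.02,0.0403,0,0.0129,-0.0508,-0.0055,0,0.02,0.0403,0,0.0129,-0.0508,-0.0055,0,0.02,0.0403,0,0.0129,-0.0508,-0.0055]

```text
t: 1.98
tool_pos: [0.4957, -0.0403, 0.2424]
ee_rot: [-0.039, 0.918, 0.095, 0.382]
force: [1.2, -0.2, 0.1]
grip_width: -0.0
finger_force: 0.0
```

```bash
python3 -c "
from h import *
status()"
```

```text
t 1.975 pos [ 0.4957 -0.0403  0.2424] z [ 0.694  0.144 -0.705] F [ 1.2 -0.2  0.1] grip -0.0
rotvec to go [0.0003 0.0029 0.0011] ring in tool frame mm [-53.1   1.3 153.1] q [-0.34 -0.75  2.25  0.46  0.99  0.9 ]
```

Call:
send_rows:
  rows: [0,0.0056,0.001,-0.0207,0,0.0006,0,0,0.0056,0.001,-0.0207,0,0.0006,0,0,0.0056,0.001,-0.0207,0,0.0006,0,0,0.0056,0.001,-0.0207,0,0.0006,0,0,0.0056,0.001,-0.0207,0,0.0006,0]

```text
t: 2.6
tool_pos: [0.5234, -0.0365, 0.1378]
ee_rot: [-0.039, 0.919, 0.095, 0.379]
force: [0.6, 0.7, 0.1]
grip_width: -0.004
finger_force: 0.0
```

```bash
python3 - <<'E'
from h import *
import cv2
status()
a=arm.get_image("top")[145:250,250:390];b=arm.get_image("scene")[130:235,200:340]
f=lambda i:cv2.resize(i,None,fx=4,fy=4,interpolation=cv2.INTER_CUBIC)[:,:,::-1]
cv2.imwrite("pics/c1.png",cv2.resize(np.hstack([f(a),f(b)]),(800,300)))
cv2.imwrite("pics/c1b.png",f(b))
E
```

```text
t 2.6 pos [ 0.5234 -0.0365  0.1378] z [ 0.69   0.144 -0.709] F [0.6 0.7 0.1] grip -0.004
rotvec to go [ 0.001  -0.0026  0.0006] ring in tool frame mm [ 1.1 -0.7 59.5] q [-0.3  -0.6   2.34  0.52  0.76  0.8 ]
```

View pics/c1.png

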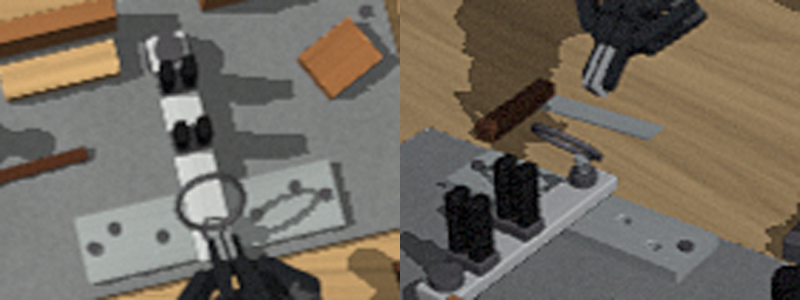

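The left half shows the shut fingers in line with the ring, tips at about (222,235) and ring centre at (211,203). The right half shows them above and in front of the ring. I'll insert along the tool axis.

Call:
send_rows:
  rows: [0,0.0058,0.0012,-0.0055,0,0,0,0,0.0058,0.0012,-0.0055,0,0,0,0,0.0058,0.0012,-0.0055,0,0,0,0,0.0058,0.0012,-0.0055,0,0,0,0,0.0058,0.0012,-0.0055,0,0,0]

```text
t: 3.32
tool_pos: [0.5529, -0.0305, 0.111]
ee_rot: [-0.039, 0.919, 0.095, 0.38]
force: [0.0, 0.1, -0.2]
grip_width: -0.001
finger_force: 0.0
```

Call:
send_rows:
  rows: [0,0.0042,0.0009,-0.0043,0,0,0,0,0.0042,0.0009,-0.0043,0,0,0,0,0.0042,0.0009,-0.0043,0,0,0,0,0.0042,0.0009,-0.0043,0,0,0,0,0.0042,0.0009,-0.0043,0,0,0]

```text
t: 3.95
tool_pos: [0.5738, -0.026, 0.0896]
ee_rot: [-0.039, 0.919, 0.095, 0.38]
force: [-0.7, 0.1, 0.4]
grip_width: 0.0
finger_force: 0.0
```

```bash
python3 - <<'E'
from h import *
import cv2
status()
a=arm.get_image("top")[145:250,250:390];b=arm.get_image("scene")[130:235,200:340]
f=lambda i:cv2.resize(i,None,fx=4,fy=4,interpolation=cv2.INTER_CUBIC)[:,:,::-1]
cv2.imwrite("pics/c2.png",cv2.resize(np.hstack([f(a),f(b)]),(800,300)))
E
```

```text
t 3.95 pos [ 0.5738 -0.026   0.0896] z [ 0.691  0.144 -0.709] F [-0.7  0.1  0.4] grip 0.0
rotvec to go [ 0.0011 -0.0021  0.0007] ring in tool frame mm [ -1.2  -0.8 -11. ] q [-0.24 -0.39  2.29  0.57  0.59  0.75]
```

View pics/c2.png

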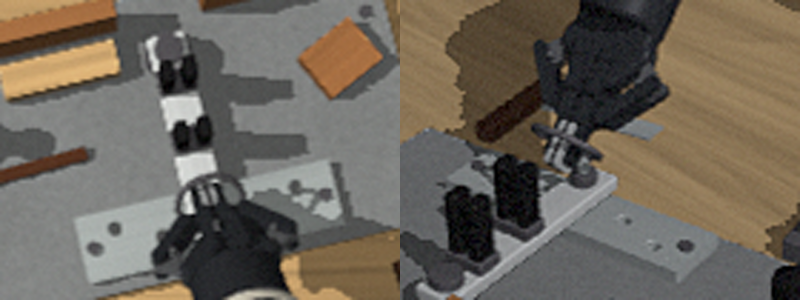

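The right half shows the tips through the ring at about (567,155), with nothing touching. Next I move along the ring plane, upwards, until it makes contact.

Call:
send_rows:
  rows: [0,0.0014,0.0003,0.0014,0,0,0,0,0.0014,0.0003,0.0014,0,0,0,0,0.0014,0.0003,0.0014,0,0,0,0,0.0014,0.0003,0.0014,0,0,0,0,0.0014,0.0003,0.0014,0,0,0]

```text
t: 4.68
tool_pos: [0.5806, -0.0246, 0.0969]
ee_rot: [-0.039, 0.919, 0.095, 0.38]
force: [0.3, 0.6, -0.5]
grip_width: -0.003
finger_force: 0.0
```

Call:
send_rows:
  rows: [0,0.0005,0.0001,0.0007,0,0,0,0,0.0005,0.0001,0.0007,0,0,0,0,0.0005,0.0001,0.0007,0,0,0,0,0.0005,0.0001,0.0007,0,0,0,0,0,0,0,0,0,0]

```text
t: 5.3
tool_pos: [0.5821, -0.0241, 0.0989]
ee_rot: [-0.039, 0.92, 0.095, 0.379]
force: [-3.2, -1.1, -4.5]
grip_width: 0.001
finger_force: 2.7
```

Contact made, with about 4.5 N vertical. Now I lift straight up.

Call:
send_rows:
  rows: [0,0,0,0.0016,0,0,0,0,0,0,0.0016,0,0,0,0,0,0,0.0016,0,0,0,0,0,0,0.0016,0,0,0,0,0,0,0.0016,0,0,0]

```text
t: 5.92
tool_pos: [0.5822, -0.0241, 0.1073]
ee_rot: [-0.039, 0.92, 0.095, 0.379]
force: [-5.4, -1.4, -5.5]
grip_width: -0.0
finger_force: 3.7
```

Call:
send_rows:
  rows: [0,0,0,0.002,0,0,0,0,0,0,0.002,0,0,0,0,0,0,0.002,0,0,0,0,0,0,0.002,0,0,0,0,0,0,0.001,0,0,0]

```text
t: 6.55
tool_pos: [0.5821, -0.0241, 0.1162]
ee_rot: [-0.039, 0.92, 0.095, 0.379]
force: [-4.7, -1.4, -7.2]
grip_width: 0.002
finger_force: 4.1
```

```bash
python3 - <<'E'
from h import *
import cv2
status()
a=arm.get_image("top")[145:250,250:390];b=arm.get_image("scene")[130:235,200:340]
f=lambda i:cv2.resize(i,None,fx=4,fy=4,interpolation=cv2.INTER_CUBIC)[:,:,::-1]
cv2.imwrite("pics/c3.png",f(b))
E
```

```text
t 6.55 pos [ 0.5821 -0.0241  0.1162] z [ 0.69   0.144 -0.709] F [-4.7 -1.4 -7.2] grip 0.002
rotvec to go [ 0.001  -0.0032  0.0004] ring in tool frame mm [-26.1  -0.7   1.8] q [-0.23 -0.4   2.25  0.53  0.63  0.81]
```

View pics/c3.png

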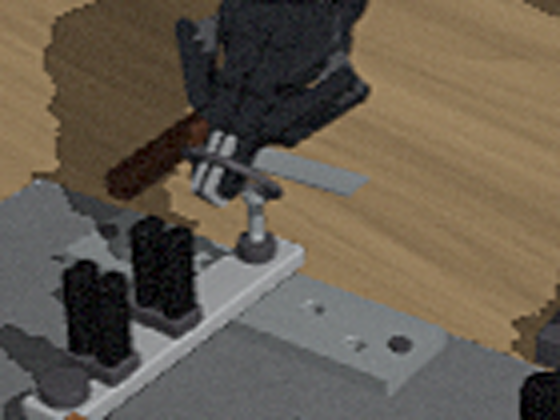

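The pin is lifted about 17 mm: the ring bar is at about (235,170), the pin shank shows at (257,210), and the force fits the spring. Next is the arc for the swing.

```bash
python3 - <<'E'
from h import *
p=.7116+.0041j; w=arm.observe()["tool_pos"][:2]@[1,1j]-p
pts=[w*np.exp(-1j*.0262*k) for k in range(11)]
print([(round(d.real,5),round(d.imag,5)) for d in np.diff(pts)])
E
```

```text
[(np.float64(-0.00069), np.float64(0.0034)), (np.float64(-0.00061), np.float64(0.00342)), (np.float64(-0.00052), np.float64(0.00343)), (np.float64(-0.00043), np.float64(0.00345)), (np.float64(-0.00034), np.float64(0.00346)), (np.float64(-0.00024), np.float64(0.00346)), (np.float64(-0.00015), np.float64(0.00347)), (np.float64(-6e-05), np.float64(0.00347)), (np.float64(3e-05), np.float64(0.00347)), (np.float64(0.00012), np.float64(0.00347))]
```

Call:
send_rows:
  rows: [0,-0.0007,0.0034,0,0,0,-0.0262,0,-0.0006,0.0034,0,0,0,-0.0262,0,-0.0005,0.0034,0,0,0,-0.0262,0,-0.0004,0.0035,0,0,0,-0.0262,0,-0.0004,0.0035,0,0,0,-0.0262]

```text
t: 7.28
tool_pos: [0.5796, -0.0068, 0.1163]
ee_rot: [-0.014, 0.924, 0.034, 0.381]
force: [-1.5, -1.3, -7.1]
grip_width: -0.001
finger_force: 3.2
```

Call:
send_rows:
  rows: [0,-0.0002,0.0035,0,0,0,-0.0262,0,-0.0002,0.0035,0,0,0,-0.0262,0,0,0.0035,0,0,0,-0.0262,0,0,0.0035,0,0,0,-0.0262,0,0.0001,0.0034,0,0,0,-0.0262]

```text
t: 7.9
tool_pos: [0.5793, 0.0106, 0.1163]
ee_rot: [0.011, 0.924, -0.026, 0.381]
force: [-1.0, -1.7, -6.7]
grip_width: -0.001
finger_force: 3.0
```

```bash
python3 - <<'E'
from h import *
import cv2
p=.7116+.0041j;r=p-.1495*np.exp(1j*(.207-.262));print(r)
status(-.055,np.array([r.real,r.imag,.1135]))
a=arm.get_image("top")[145:250,250:390];b=arm.get_image("scene")[130:235,200:340]
f=lambda i:cv2.resize(i,None,fx=4,fy=4,interpolation=cv2.INTER_CUBIC)[:,:,::-1]
cv2.imwrite("pics/c4.png",cv2.resize(np.hstack([f(a),f(b)]),(800,300)))
E
```

```text
(0.562326061754979+0.01231835511654663j)
t 7.9 pos [0.5793 0.0106 0.1163] z [ 0.704 -0.04  -0.709] F [-1.  -1.7 -6.7] grip -0.001
rotvec to go [-0.0001 -0.0032  0.0017] ring in tool frame mm [-14.1  -0.8 -10.1] q [-0.01 -0.44  2.27 -0.07  0.53  1.66]
```

View pics/c4.png

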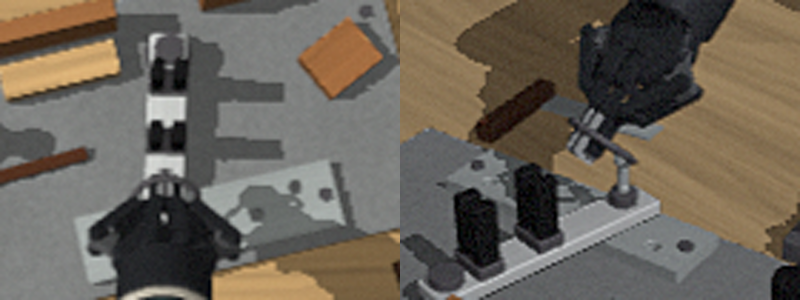

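The arm has swung: the bar now points almost straight at the robot, with the pin by the next hole, and the second-to-left hole is still exposed at about (655,245). I'll lower slowly and watch the force. If it's lost at z≈0.109 the pin is riding on the plate; if it holds lower, the pin is in the hole.

Call:
send_rows:
  rows: [0,0,0,-0.0025,0,0,0,0,0,0,-0.0025,0,0,0,0,0,0,-0.0025,0,0,0,0,0,0,-0.0025,0,0,0,0,0,0,0,0,0,0]

```text
t: 8.62
tool_pos: [0.5795, 0.0103, 0.1064]
ee_rot: [0.011, 0.924, -0.026, 0.381]
force: [-4.1, -0.0, -5.7]
grip_width: -0.003
finger_force: 3.4
```

The load is still 5.7 N at 7.6 mm of lift, so the pin is inside the hole. I keep lowering.

Call:
send_rows:
  rows: [0,0,0,-0.0017,0,0,0,0,0,0,-0.0017,0,0,0,0,0,0,-0.0017,0,0,0,0,0,0,-0.0012,0,0,0,0,0,0,0,0,0,0]

```text
t: 9.25
tool_pos: [0.5796, 0.0104, 0.1003]
ee_rot: [0.011, 0.924, -0.026, 0.381]
force: [-4.1, 0.1, -5.6]
grip_width: -0.001
finger_force: 3.3
```

Call:
send_rows:
  rows: [0,-0.0014,0,-0.0014,0,0,0,0,-0.0014,0,-0.0014,0,0,0,0,-0.0014,0,-0.0014,0,0,0,0,-0.0014,0,-0.0014,0,0,0,0,-0.001,0,-0.001,0,0,0]

```text
t: 9.88
tool_pos: [0.573, 0.0104, 0.0938]
ee_rot: [0.011, 0.924, -0.026, 0.382]
force: [0.2, 0.6, 0.3]
grip_width: -0.004
finger_force: 0.0
```

```bash
python3 -c "
from h import *
status(-.055,np.array([.5623,.0123,.0965]))"
```

```text
t 9.875 pos [0.573  0.0104 0.0938] z [ 0.705 -0.04  -0.709] F [0.2 0.6 0.3] grip -0.004
rotvec to go [ 0.0004 -0.0021  0.0006] ring in tool frame mm [-5.7 -1.3 -9.5] q [-0.01 -0.43  2.3  -0.07  0.48  1.66]
```

Free of the ring. I centre it and withdraw along the tool axis.

Call:
send_rows:
  rows: [0,-0.0025,0.001,-0.0025,0,0,0,0,-0.005,0.0003,0.005,0,0,0,0,-0.007,0.0004,0.007,0,0,0,0,-0.007,0.0004,0.007,0,0,0,0,-0.007,0.0004,0.007,0,0,0]

```text
t: 10.5
tool_pos: [0.544, 0.0129, 0.1181]
ee_rot: [0.011, 0.924, -0.026, 0.382]
force: [0.5, 0.1, -0.3]
grip_width: 0.002
finger_force: 0.0
```

Call:
send_rows:
  rows: [0,-0.007,0.0004,0.01,0,0,0,0,-0.006,0.0004,0.01,0,0,0,0,-0.006,0.0004,0.015,0,0,0,0,-0.006,0.0004,0.02,0,0,0,0,-0.006,0,0.02,0,0,0]

```text
t: 11.12
tool_pos: [0.513, 0.0146, 0.1934]
ee_rot: [0.011, 0.924, -0.026, 0.382]
force: [0.8, -0.8, 0.5]
grip_width: 0.003
finger_force: 0.0
```

```bash
python3 - <<'E'
from h import *
import cv2
status(-.055,np.array([.5623,.0123,.0965]))
a=arm.get_image("top")[145:250,250:390];b=arm.get_image("scene")[130:235,200:340]
f=lambda i:cv2.resize(i,None,fx=4,fy=4,interpolation=cv2.INTER_CUBIC)[:,:,::-1]
cv2.imwrite("pics/c5.png",cv2.resize(np.hstack([f(a),f(b)]),(800,300)))
E
```

```text
t 11.125 pos [0.513  0.0146 0.1934] z [ 0.705 -0.04  -0.709] F [ 0.8 -0.8  0.5] grip 0.003
rotvec to go [ 0.0003 -0.0021  0.0006] ring in tool frame mm [-33.6  -0.5 103.4] q [ 0.   -0.72  2.31 -0.06  0.77  1.65]
```

View pics/c5.png

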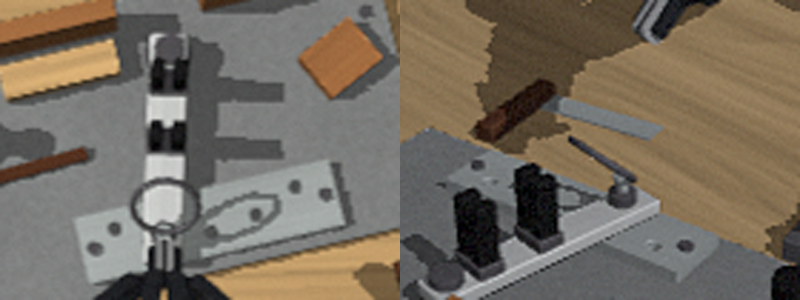

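The picture shows the gripper clear and the ring close above its boss, as at the start. The middle hole is exposed at about (211,232) and the left-hand hole at (114,229). I'll check the ring height by triangulation.

```bash
python3 -c "
from h import *
print(tri((308.2,216.5),(270.9,185.5)), 'expected .5623 .0123 .0965')
print(arm.sign_off())"
```

```text
(array([0.5624515 , 0.01079653, 0.097393  ]), np.float64(0.0013915804733254115)) expected .5623 .0123 .0965
the job is handed in; nothing more can be done
None
```

The pin was hooked by its ring and lifted, the guide swung one hole to the left, and the pin is seated there: the ring measures 97.4 mm high against 96.5 mm when seated. The gripper is clear, no loose items were handled, and the job was handed in at about 11 s.

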